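# Tighten the bench clamp with its square key

## Robot

A 6-joint arm with a two-finger parallel gripper is mounted at the origin on the work surface. World frame = base frame: x ahead of the robot, y to its left, z up, the work surface at z = 0. Lengths are in m, angles in rad, forces in N, time in s.
With the tool pointing down it reaches from about 0.275 to 0.825 m from the base axis. Payload 4.9 kg.
Tool frame: the origin (TCP) lies on the centre line of the jaws, within the pads' length; the fingertips stand 14 mm ahead of it and the grasp point (between the pads) lies 5 mm behind it; x points along the fingers, y is the direction in which the jaws open and shut, and the axes are right-handed (so a half turn about x gives the same grasp; the last joint's range is limited). The gripper opens to 85 mm and grips with 20 to 120 N. Pads are 22 mm wide; open, the fingers measure 114 mm over their backs; the gripper's body (76 mm by 85 mm) begins 54 mm behind the grasp point. The pads swing forward as they close: fully open they stand 13 mm farther back than shut.
Start: joints at [-1.418, 0.326, -0.193, 1.052, 0, 1.437], TCP at [0.156, -0.528, 0.212] pointing down, gripper open.
Joint ranges: [-2.65, 2.65], [-0.97, 1.79], [-1.3, 1.35], [-1.93, 2.1], [-1.47, 1.37], [-3.14, 3.14]. Speed limits (rad/s): [2.57, 2.57, 3.14, 3.14, 3.14, 3.14].

## Interface

Orientations are given as a unit quaternion [x, y, z, w].
In Python, from bench import env gives the robot as it stands.
- The arm moves only by the tool servo_tool, never from a script. Its argument "motion" is a list of rows, each a list of 3 entries, a list of its own where there are three numbers: the shift along the tool's x, y, z in mm, then the turn, a rotation vector about the tool's x, y, z in degrees, then the finger opening in mm, from 0 to 85.4. A call has 1 to 5 rows; each row is the pose to reach, as a shift and turn from the pose commanded when the call began, along the tool's axes at that moment; what a row does not reach only later rows make up. A row lasts 1/12 s, in which the tool goes at most 41.7 mm and 7.16 degrees, less where a joint would pass 70% of its speed; a pose out of reach is approached as far as the arm can. A call with a gripper value outside its range is refused whole. The fingers move at their own pace and stop on an object; "newtons" is the grip in N (left out, the last holds). Time passes only in rows, so rows that repeat a pose let the fingers close. It gives the time, the measured TCP pose, the force and the opening at its end, in the units of the state.
- env.observe(): the state, without advancing time (a new reading comes with each control period).
- env.snapshot(name): name is "scene" or "side" or "wrist"; returns a dict with "frame" (384x512x3 uint8, red, green, blue), "z_map" (384x512 float32, m along the optical axis (not along the pixel's ray), 0 where there is no reading), "fov_y" (degrees; the focal length in pixels is half the picture's height over the tangent of half this angle, whatever the lens; pixels are square), "cx", "cy" (the principal point, pixels), "world_to_cam" (4x4, takes a point from world to camera coordinates). Camera axes: x right, y down, z forward; pixel columns grow to the right and rows downward; lengths in m; the calibration is good to about 2 mm. A picture is of the moment at which its call begins.
- env.close_job(): hands the job in, once; it reports no verdict.
The state is a dict: "time_s": time; "joints": joint angles; "qvel": joint speeds; "tau": joint torques, N m; "ee_pos": TCP position; "ee_rot": TCP orientation; "ft_force": force on the tool from outside, world axes, zero at the start; "torque": the same for the moment, N m; "grip_width": finger opening in m.
Only numpy, scipy, OpenCV 4.12 (cv2) and the standard library are available. Lean on these libraries where they do the work, as an engineer would, in place of code of your own. Each camera call takes 0.05 s, during which the arm holds its last target. There are 200 camera calls.

## Task

Take the long T-handled square key out of its wooden stand, push it fully home into the square socket down in the clamp's round recess, and turn it clockwise (seen from above) until the clamp holds the wooden strip firmly. Then let go, leaving the key standing in the socket and the clamp tight; leave the other keys, the jar and the lamp foot where they are.

Things in the scene. Friction and masses are not known exactly. Their poses are not given: they have to be found in the camera images.
- key_grip (a point): The long T-handled square key, loose, plain steel, 0.13 kg. This point: centre of its crossbar, 80 mm above the shank's tip; z up along the shank, x along the crossbar. Crossbar 66 mm (x) x 12 mm (y) x 22 mm high. Below it a 12 mm round stem, then a 28 mm round collar 45 to 51 mm above the tip, then the square shank. At the start it hangs upright on its collar in a wooden stand.
- key_tip (a point): Tip (lower end) of the same key's shank, on its axis. The shank is 12 mm square, its sides parallel and square to the crossbar; its last 6 mm is an 8 mm square nose, then 1 mm of 10.4 mm square, so the 12 mm shoulder lies 7 mm above the tip. At the start the tip is 10 mm above the table, inside the stand's hole.
- stand_a: Wooden stand of the long key, fixed, 50 x 50 mm, 55 mm high, with a round hole 22 mm wide and 50 mm deep; the key starts centred in it. Origin: centre of its underside. Two like stands hold the other keys; the three swap places from run to run.
- short_key_grip (a point): Not needed, leave it standing: a T-handled key of about the same height with a short crossbar (36 x 10 x 14 mm) in another stand; its 8 mm shank is too thin for the clamp. The point is the crossbar's centre.
- knob_key_grip (a point): Not needed, leave it standing: a key with a round knob head (32 mm diameter, 14 mm high) and a round shank, in the third stand. The point is the knob's centre.
- recess (a point): Centre of the mouth of the clamp's key recess, a round bore of 35 mm diameter and 32 mm depth in the flat top (66 mm above the table) of the clamp's grey housing (64 x 64 mm). The clamp (base 130 x 170 x 12 mm) is fixed to the table. z up; x along the wooden strip, y from the jaw towards the housing. With the key fully home, its tip on the bore's floor, the crossbar's centre is 48 mm above this point.
- square (a point): Centre of the mouth of the square hole in the steel insert down in the recess, 12 mm below its rim: 14 mm wide, 20 mm deep, edge bevelled 3 mm wide, 2 mm deep. How the square is turned is random and NOT reported (these axes are the clamp's): find it by feel. The 12 mm shank enters within about 9 degrees, every quarter turn; else only the nose enters and the shoulder rests within 3 mm of this height.
- insert (a joint): Angle of the square insert, rad: 0 at the start (open), grows clockwise seen from above, stop at 1.7. Drives the jaw 4 mm per rad against 0.05 N m of friction and stays where left. At about 1.0 the strip is against the fence; then it stiffens: jaw force = (torque - 0.05 N m) / 4 mm. 0.12 N m, at 1.0 to 1.2 rad, is firm; over 0.2 the key may slip. The key has play, up to 0.15 rad each way.
- jaw: The clamp's steel jaw (70 mm wide, 19 mm thick, top 40 mm above the table). It slides along the recess' -y towards the fence. This origin is under the clamp's centre, not on the face.
- strip: The wooden strip to be clamped, 170 x 24 x 30 mm, loose, lying along x on the clamp's base between jaw and fence with about 4 mm of total slack. Origin: centre of its underside.
- lamp_foot: Bystander: a white lamp foot, disc of 120 mm with an upright stub, 50 mm high. Origin: centre of its underside.
- jar: Bystander: a glass jar, 64 mm across, 80 mm high. Origin: centre of its underside.
Mind the look-alikes: they are no part of the job. What is shaped like the part that bears key_grip but green is not meant.

How it is judged:
On the way, in this order (a step that is already met when the one before it is completed fails the run):
1. the key stands fully home in the clamp's socket, before the clamp is tightened (z of key_grip in the frame of recess below 0.052 m and horizontal distance between key_grip and recess below 0.006 m and angle between key_grip's own z axis and vertical below 0.12 rad and value of joint insert below 0.5 rad), for 0.1 s.
2. the key, fully home, has been turned until the jaw presses the strip (z of key_grip in the frame of recess below 0.052 m and horizontal distance between key_grip and recess below 0.006 m and angle between key_grip's own z axis and vertical below 0.12 rad and contact force between jaw and strip above 6 N and value of joint insert above 0.8 rad), for 0.1 s.
At the end, for the whole second after the job is handed in: The long key stands upright (within 0.12 rad) in the socket, its crossbar centre less than 52 mm above the recess' mouth and within 6 mm of its axis; the insert is turned past 0.8 rad, the jaw presses the strip with more than 6 N, the strip is at rest (all of step 2 and linear speed of strip below 0.01 m/s); the robot touches nothing.
It fails at once if one of the other keys is moved more than 15 mm (distance of any of short_key_grip, knob_key_grip from where it was at the start of the episode above 0.015 m).
It fails at once if the lamp foot or jar is moved more than 20 mm (distance of any of lamp_foot, jar from where it was at the start of the episode above 0.02 m).
It also fails if it takes over 72 s, if anything falls off the work surface, if the arm or the gripper's body presses on something with over 40 N, if the wrist force passes 120 N, or if a joint passes its speed limit or range.

## Working session

There is one attempt and no reset: what is moved stays moved. The work goes in short steps, Python scripts to look and compute and a tool call to move; the robot and the scene stay as the last step left them, time stands still between calls to the robot, and variables do not carry over. Pictures are saved under pics/ and viewed, about 8 in all and at most 12, crops included, and the job is handed in when it is done.

Besides the shell and the picture viewer there is one more tool, called after "Call:" in YAML: its name, and indented under it one key for each argument. servo_tool: Moves the arm, as the interface text tells. Its arguments: {"type":"object","properties":{"motion":{"type":"array","items":{"type":"array"}},"newtons":{"type":"number"}},"required":["motion"]}

```bash
mkdir -p pics; cat > h.py <<'E'
import numpy as np, cv2
from bench import env
from scipy.spatial.transform import Rotation as R
def cloud(s):
    z=s["z_map"];f=z.shape[0]/2/np.tan(np.radians(s["fov_y"])/2)
    v,u=np.mgrid[:z.shape[0],:z.shape[1]]
    p=np.stack([(u-s["cx"])/f*z,(v-s["cy"])/f*z,z],-1)
    M=np.linalg.inv(s["world_to_cam"]); w=p@M[:3,:3].T+M[:3,3]; w[z==0]=np.nan
    return w
def save(n,img): cv2.imwrite("pics/"+n+".png",img[...,::-1])
E
python3 - <<'E'
from h import *
o=env.observe();print(o)
a=[]
for n in["scene","side"]:
    s=env.snapshot(n);np.savez(n+".npz",w=cloud(s),f=s["frame"]);a.append(s["frame"]);print(n,s["fov_y"],s["world_to_cam"])
save("a0",a[0]);save("b0",a[1])
E
```

```text
{'time_s': 0.0, 'joints': array([-1.41818233e+00,  3.26950109e-01, -1.93593854e-01,  1.05199330e+00,
        2.27476534e-05,  1.43657256e+00]), 'qvel': array([ 0.00013198, -0.00064953,  0.00132409,  0.00070038, -0.00015275,
        0.00076804]), 'tau': array([ 1.82321128e-04, -4.43397403e+01,  2.62441117e+01,  1.54105603e-02,
       -1.82170079e-04, -7.12023891e-06]), 'ee_pos': array([ 0.15551732, -0.52691242,  0.21159469]), 'ee_rot': array([ 0.69984912,  0.10168068, -0.69984436,  0.10044956]), 'ft_force': array([ 0.00405836, -0.02651989,  0.90071163]), 'torque': array([-0.00186605,  0.0265847 , -0.00135262]), 'grip_width': 0.08543748902676127}
scene 53.548043452503514 [[ 0.40496515  0.91432646 -0.00321866 -0.17541992]
 [ 0.69333301 -0.30937582 -0.65082712 -0.3630465 ]
 [-0.59606423  0.2613307  -0.75921914  1.25621595]
 [ 0.          0.          0.          1.        ]]
side 49.07860288824245 [[-0.99185872 -0.12642531  0.01526155  0.56435429]
 [-0.10089517  0.70707466 -0.69990398  0.15092189]
 [ 0.07769452 -0.69574569 -0.71407387  0.79970177]
 [ 0.          0.          0.          1.        ]]
```

View pics/a0.png

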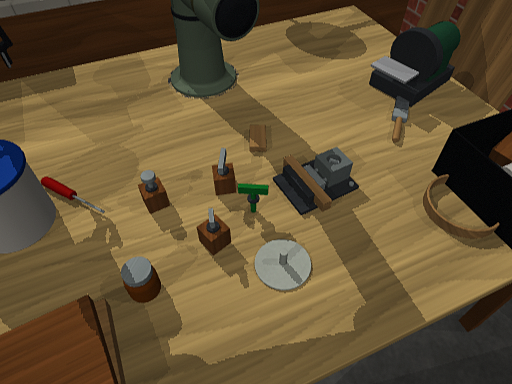

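View pics/b0.png

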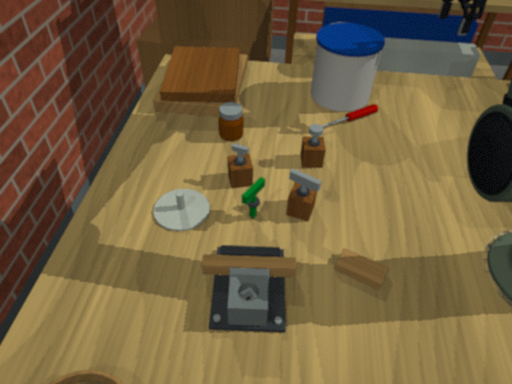

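Scene view: the knob key is at (149,178). T-keys stand at (222,160) (longer bar, side view (304,182)) and (211,215) (short bar, side view (240,152)), and the green T at (252,190) is a decoy. The steel key at (222,160) fits best, so I'll measure it and confirm with a crop.

```bash
python3 - <<'E'
from h import *
A=np.load("scene.npz");B=np.load("side.npz")
c=np.hstack([cv2.resize(A["f"][140:230,190:280],(400,400),interpolation=2),cv2.resize(B["f"][130:230,225:325],(400,400),interpolation=2)]);save("c1",c)
def box(D,u0,u1,v0,v1,z0,z1):
    p=D["w"][v0:v1,u0:u1].reshape(-1,3);p=p[(p[:,2]>z0)&(p[:,2]<z1)];return p
def rep(n,p):
    r=cv2.minAreaRect(p[:,:2].astype(np.float32)*1000);print(n,len(p),p.mean(0).round(4),"z",p[:,2].min().round(3),p[:,2].max().round(3),"rect",np.round(r[0],1),np.round(r[1],1),round(r[2],1))
for n,D,b in [("T1 A",A,(208,240,140,200)),("T1 B",B,(282,325,162,222)),("T2 A",A,(195,235,200,255)),("T2 B",B,(224,256,140,190)),("knob B",B,(298,330,120,170)),("green B",B,(238,270,174,220))]:
    rep(n,box(D,*b,0.087,0.15)); 
    if n[0]=='T': rep(n+" stand",box(D,*b,0.050,0.058))
for n,D,b in [("hous A",A,(305,360,140,200)),("hous B",B,(215,285,255,335))]: rep(n,box(D,*b,0.062,0.070))
rep("strip B",box(B,195,305,245,285,0.036,0.05)); rep("base B",box(B,200,295,240,335,0.005,0.016))
rep("strip A",box(A,275,335,145,215,0.037,0.05))
rep("lamp B",box(B,145,215,180,235,0.008,0.06))
rep("jar B",box(B,215,247,98,142,0.02,0.1))
E
```

```text
T1 A 154 [ 0.4845 -0.1064  0.0986] z 0.087 0.104 rect [ 504.1 -107.9] [ 33.3 118.3] 85.5
T1 A stand 246 [ 0.4786 -0.1061  0.055 ] z 0.05 0.058 rect [ 472.6 -105. ] [49.6 54.3] 76.0
T1 B 296 [ 0.4727 -0.1011  0.097 ] z 0.087 0.105 rect [ 473.2 -103.7] [15.9 67.1] 64.4
T1 B stand 293 [ 0.4753 -0.0956  0.0547] z 0.05 0.058 rect [ 473.1 -102.8] [50.  50.3] 76.7
T2 A 93 [ 0.619  -0.182   0.0974] z 0.087 0.101 rect [ 616.1 -181.1] [10.6 36.5] 75.9
T2 A stand 364 [ 0.6205 -0.1828  0.0548] z 0.05 0.058 rect [ 615.4 -181.9] [52.1 50.6] 18.8
T2 B 164 [ 0.6038 -0.1498  0.0942] z 0.087 0.101 rect [ 593.1 -128.9] [ 32.9 138.7] 22.4
T2 B stand 275 [ 0.6143 -0.1748  0.0547] z 0.05 0.058 rect [ 615.2 -180.3] [50.1 52.7] 17.6
knob B 143 [ 0.4542 -0.2675  0.0968] z 0.087 0.102 rect [ 454.2 -271.3] [31.3 30.6] 64.7
green B 171 [ 0.5726 -0.0674  0.0906] z 0.087 0.094 rect [572.  -70.2] [66.5 12.9] 62.2
hous A 442 [0.5557 0.1487 0.0658] z 0.062 0.07 rect [554.  149.6] [66.2 65.5] 5.7
hous B 1093 [0.5534 0.1521 0.0659] z 0.062 0.07 rect [553.9 150. ] [63.6 67.1] 5.6
strip B 2010 [0.5618 0.0707 0.0424] z 0.036 0.049 rect [562.2  72.7] [169.4  65.4] 6.2
base B 2169 [0.5535 0.1411 0.0119] z 0.005 0.016 rect [558.7 104.6] [167.9 170.4] 5.0
strip A 1182 [0.566  0.0731 0.0427] z 0.037 0.05 rect [562.2  73.5] [128.1 141.9] 53.4
lamp B 412 [ 0.7249 -0.0642  0.0172] z 0.008 0.052 rect [725.5 -67.2] [108.9 108. ] 76.4
jar B 880 [ 0.6661 -0.3489  0.0558] z 0.02 0.083 rect [ 676.3 -394.8] [ 63.8 167. ] 16.3
```

View pics/c1.png

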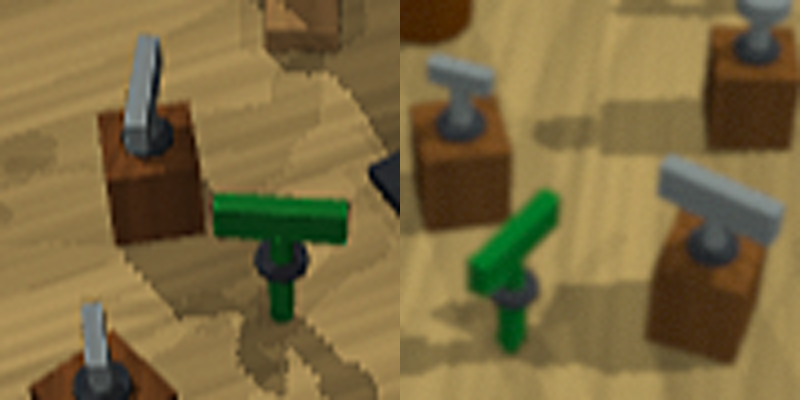

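Crop confirms it: the long plain-steel T-key is at (222,160), bar 67 mm, top at z 0.101–0.104 and stand centred at (0.473,-0.103). Next I'll work out the moves.

```bash
cat >> h.py <<'E'
def yaw(o): 
    y=R.from_quat(o["ee_rot"]).apply([0,1,0]);return np.degrees(np.arctan2(y[1],y[0]))
def go(pos,yw):
    "shift (mm, tool axes) and rotvec (deg) to tool-down pose with jaw axis at yaw yw"
    o=env.observe();r=R.from_quat(o["ee_rot"]);c,s=np.cos(np.radians(yw)),np.sin(np.radians(yw))
    T=R.from_matrix(np.array([[0,c,s],[0,s,-c],[-1,0,0]]))
    print("t",round(o["time_s"],2),"pos",o["ee_pos"].round(4),"yaw",round(yaw(o),2),"j",o["joints"].round(2),"F",o["ft_force"].round(2),"M",o["torque"].round(3),"w",round(o["grip_width"],4))
    print("shift",(r.inv().apply(np.array(pos)-o["ee_pos"])*1000).round(1),"turn",np.degrees((r.inv()*T).as_rotvec()).round(1))
E
python3 - <<'E'
from h import *
B=np.load("side.npz");p=B["w"][162:222,282:325].reshape(-1,3)
for z in(.087,.097,.099):
    q=p[(p[:,2]>z)&(p[:,2]<.12)];r=cv2.minAreaRect(q[:,:2].astype(np.float32)*1000)
    d=q[:,:2]-q[:,:2].mean(0);v=np.linalg.svd(d,full_matrices=False)[2][0];print(len(q),np.median(q[:,2]),q.mean(0),r,np.degrees(np.arctan2(v[1],v[0])))
for y in(64.4,-115.6): go([.473,-.1035,.2],y)
E
```

```text
296 0.09902017834681959 [ 0.47269752 -0.10113764  0.09703996] ((473.24273681640625, -103.65460968017578), (15.883946418762207, 67.07410430908203), 64.44924926757812) 153.79283345641733
175 0.10081999372707007 [ 0.47248764 -0.10268892  0.10057667] ((472.5862731933594, -104.29341125488281), (15.298781394958496, 65.51294708251953), 61.755516052246094) 153.07982478576147
148 0.1010586217601755 [ 0.47186794 -0.10299867  0.10103158] ((473.20538330078125, -103.05484008789062), (15.325596809387207, 64.8946304321289), 65.02900695800781) 152.70218494434178
t 0.1 pos [ 0.1555 -0.527   0.2117] yaw -73.57 j [-1.42  0.33 -0.19  1.05  0.    1.44] F [ 0.68 -0.07 -0.4 ] M [-0.011 -0.003  0.05 ] w 0.0854
shift [  12.3 -316.4 -424.3] turn [-1.38e+02 -1.00e-01  0.00e+00]
t 0.1 pos [ 0.1555 -0.527   0.2117] yaw -73.57 j [-1.42  0.33 -0.19  1.05  0.    1.44] F [ 0.68 -0.07 -0.4 ] M [-0.011 -0.003  0.05 ] w 0.0854
shift [  12.3 -316.4 -424.3] turn [42.   0.   0.1]
```

Call:
servo_tool:
  motion:
    - [[2,-25,-33],[-7,0,0],85]
    - [[4,-50,-66],[-14,0,0],85]
    - [[6,-75,-100],[-21,0,0],85]
    - [[8,-100,-133],[-28,0,0],85]
    - [[10,-125,-167],[-35,0,0],85]

```text
time_s: 0.52
ee_pos: [0.2803, -0.3592, 0.202]
ee_rot: [0.636, 0.309, -0.636, 0.308]
ft_force: [0.4, -0.1, 0.4]
grip_width: 0.0854
```

```bash
python3 -c "
from h import *
go([.473,-.1035,.2],63.5)"
```

```text
t 0.52 pos [ 0.2803 -0.3592  0.202 ] yaw -38.28 j [-1.07  0.16 -0.44  0.97  0.    1.17] F [ 0.44 -0.09  0.43] M [ 0.002 -0.096  0.032] w 0.0854
shift [   2.1   -7.1 -320.1] turn [-1.018e+02 -1.000e-01  0.000e+00]
```

Call:
servo_tool:
  motion:
    - [[0,-1,-34],[-7,0,0],85]
    - [[0,-2,-68],[-14,0,0],85]
    - [[1,-3,-102],[-21,0,0],85]
    - [[1,-4,-136],[-28,0,0],85]
    - [[2,-4,-170],[-35,0,0],85]

```text
time_s: 0.93
ee_pos: [0.3832, -0.224, 0.2004]
ee_rot: [-0.514, -0.486, 0.514, -0.486]
ft_force: [0.5, -0.5, 0.6]
grip_width: 0.0846
```

Call:
servo_tool:
  motion:
    - [[0,17,-24],[-7,0,0],85]
    - [[0,34,-49],[-14,0,0],85]
    - [[0,50,-74],[-21,0,0],85]
    - [[0,67,-98],[-28,0,0],85]
    - [[0,84,-123],[-35,0,0],70]

```text
time_s: 1.35
ee_pos: [0.4746, -0.1068, 0.2002]
ee_rot: [0.344, 0.618, -0.344, 0.618]
ft_force: [-0.0, -0.3, 0.7]
grip_width: 0.0751
```

Call:
servo_tool:
  motion:
    - [[0,0,0],[-7,0,0],60]
    - [[0,0,0],[-14,0,0],60]
    - [[0,0,0],[-21,0,0],60]
    - [[0,0,0],[-28,0,0],60]
    - [[0,0,0],[-32,0,0],60]

```text
time_s: 1.77
ee_pos: [0.4739, -0.1079, 0.2]
ee_rot: [0.161, 0.689, -0.16, 0.688]
ft_force: [-0.2, -0.8, -1.1]
grip_width: 0.0602
```

```bash
python3 - <<'E'
from h import *
go([.473,-.1035,.085],63.5)
s=env.snapshot("wrist");w=cloud(s);save("w1",s["frame"])
m=(w[...,2]>.097)&(w[...,2]<.106)&(abs(w[...,0]-.473)<.05)&(abs(w[...,1]+.1035)<.05)
q=w[m];v,u=np.where(m)
if len(q):
    r=cv2.minAreaRect(q[:,:2].astype(np.float32)*1000);d=q[:,:2]-q[:,:2].mean(0);k=np.linalg.svd(d,full_matrices=False)[2][0]
    print(len(q),q.mean(0),r,np.degrees(np.arctan2(k[1],k[0])),u.mean(),v.mean())
E
```

```text
t 1.77 pos [ 0.4739 -0.1079  0.2   ] yaw 63.76 j [-0.38  0.22 -0.37  0.98 -0.    0.08] F [-0.23 -0.84 -1.14] M [0.041 0.012 0.034] w 0.0602
shift [115.    3.6  -2.6] turn [ 0.3 -0.1  0. ]
829 [ 0.47122949 -0.10369767  0.10112837] ((472.7641296386719, -104.19884490966797), (11.624553680419922, 65.53977966308594), 63.52347946166992) -26.728811732709097 256.8250904704463 174.89264173703256
```

View pics/w1.png

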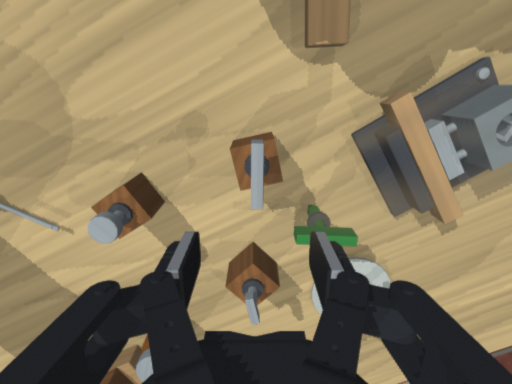

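Wrist view: the target bar is centred at (257,174) and aligned between the jaws. Descend and grip.

Call:
servo_tool:
  motion:
    - [[30,3,-2],[0,0,0],50]
    - [[60,3,-2],[0,0,0],50]
    - [[90,3,-2],[0,0,0],45]
    - [[110,3,-2],[0,0,0],40]
    - [[115,3,-2],[0,0,0],40]

```text
time_s: 2.23
ee_pos: [0.4709, -0.1036, 0.0821]
ee_rot: [0.163, 0.69, -0.163, 0.686]
ft_force: [-0.8, 0.1, 0.1]
grip_width: 0.0406
```

Call:
servo_tool:
  motion:
    - [[0,0,0],[0,0,0],25]
    - [[0,0,0],[0,0,0],8]
    - [[0,0,0],[0,0,0],5]
    - [[0,0,0],[0,0,0],5]
    - [[0,0,0],[0,0,0],5]
  newtons: 70

```text
time_s: 2.65
ee_pos: [0.4747, -0.105, 0.0866]
ee_rot: [0.162, 0.687, -0.163, 0.689]
ft_force: [0.1, -0.2, -0.4]
grip_width: 0.0046
```

Call:
servo_tool:
  motion:
    - [[0,0,0],[0,0,0],5]
    - [[0,0,0],[0,0,0],5]

```text
time_s: 2.82
ee_pos: [0.4741, -0.1048, 0.086]
ee_rot: [0.162, 0.688, -0.163, 0.689]
ft_force: [-0.4, -0.4, -0.0]
grip_width: 0.005
```

```bash
python3 -c "
from h import *
go([.473,-.104,.085],63.5)"
```

```text
t 2.82 pos [ 0.4741 -0.1048  0.086 ] yaw 63.43 j [-0.37  0.34 -0.54  0.69  0.    0.09] F [-0.37 -0.39 -0.02] M [-0.012  0.035 -0.032] w 0.005
shift [ 1.   0.2 -1.4] turn [-0.1  0.1 -0. ]
```

Width of 5 mm instead of 12: nothing gripped. Time to look.

```bash
python3 - <<'E'
from h import *
a=env.snapshot("side");b=env.snapshot("scene")
c=np.hstack([cv2.resize(b["frame"][110:240,170:300],(400,400),interpolation=2),cv2.resize(a["frame"][110:240,235:365],(400,400),interpolation=2)]);save("c2",c)
E
```

```text
(no output)
```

View pics/c2.png

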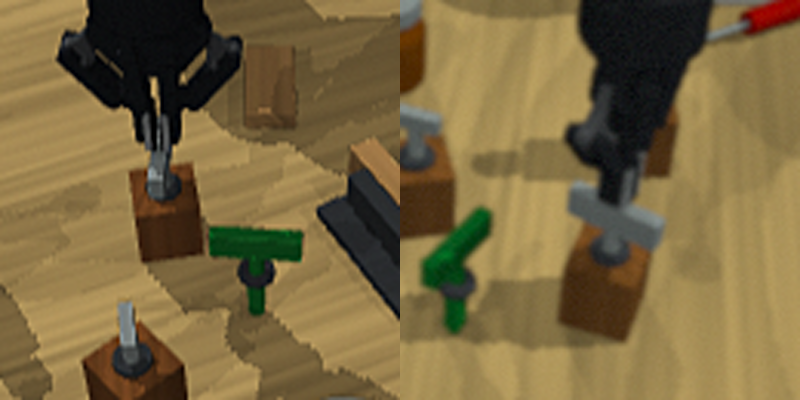

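```bash
python3 - <<'E'
from h import *
for n in("side","scene","wrist"):
    s=env.snapshot(n);w=cloud(s);f=s["frame"].astype(int)
    if n=="wrist": save("w2",s["frame"])
    near=(abs(w[...,0]-.473)<.06)&(abs(w[...,1]+.104)<.06)
    for a,b in((.06,.075),(.075,.09),(.09,.098),(.098,.106),(.106,.125)):
        m=near&(w[...,2]>a)&(w[...,2]<b)
        q=w[m];dark=f[m].sum(1)<180
        for t,k in(("dark",dark),("light",~dark)):
            if k.sum()>8:
                r=cv2.minAreaRect(q[k][:,:2].astype(np.float32)*1000);print(n,a,b,t,k.sum(),np.round(r[0],1),np.round(r[1],1),round(r[2]))
E
```

```text
side 0.06 0.075 dark 40 [474.5 -98.7] [16.7 25.4] 81
side 0.06 0.075 light 45 [ 472.5 -104.6] [15.3 25.8] 83
side 0.075 0.09 light 126 [474.8 -99.3] [10.4 65.4] 70
side 0.09 0.098 light 92 [474.3 -99.4] [10.7 66.3] 71
side 0.098 0.106 light 126 [ 474.1 -103.1] [17.  66.3] 63
side 0.106 0.125 dark 42 [472.6 -93. ] [25.2 11.2] 20
side 0.106 0.125 light 37 [471.8 -97.3] [28.7 14.8] 14
scene 0.06 0.075 dark 30 [ 476.8 -105.3] [20.3 25.3] 3
scene 0.075 0.09 dark 12 [ 485.5 -104.8] [ 0.4 42.9] 63
scene 0.075 0.09 light 13 [ 501.7 -120.4] [9.1 4.7] 67
scene 0.09 0.098 light 13 [ 501.6 -119.7] [9.5 3.6] 63
scene 0.098 0.106 light 57 [ 477.2 -106.6] [11.2 61. ] 61
scene 0.106 0.125 dark 57 [ 477.  -105.2] [29.9 19.9] 46
scene 0.106 0.125 light 22 [ 482.3 -109.6] [17.1  3.3] 67
wrist 0.06 0.075 dark 108 [477.  -94.1] [ 5.  16.9] 64
wrist 0.06 0.075 light 222 [ 472.6 -104.2] [27.1 22.1] 66
wrist 0.075 0.09 light 98 [443.7 -89.7] [11.8  1.2] 61
wrist 0.09 0.098 light 93 [443.7 -89.9] [11.8  1.2] 64
wrist 0.098 0.106 light 1495 [ 472.9 -104.5] [12.  66.6] 64
wrist 0.106 0.125 dark 401 [ 467.4 -101.2] [25.7 19.2] 27
wrist 0.106 0.125 light 419 [ 469.7 -100.6] [25.4 25.9] 11
```

View pics/w2.png

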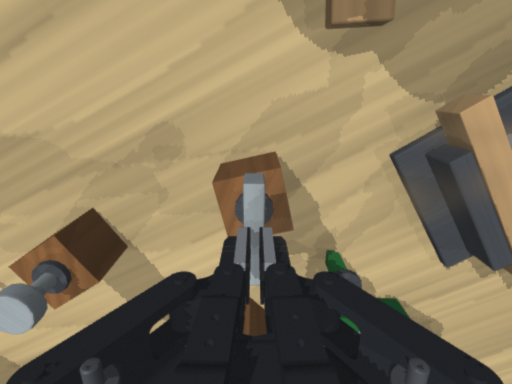

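Wrist view: the pads do straddle the bar at (255,260), so the reading may be linkage-based. I'll command 0 to check, then lift a little.

Call:
servo_tool:
  motion:
    - [[0,0,0],[0,0,0],0]
    - [[0,0,0],[0,0,0],0]
    - [[0,0,0],[0,0,0],0]
    - [[0,0,0],[0,0,0],0]
  newtons: 70

```text
time_s: 3.4
ee_pos: [0.4737, -0.1046, 0.0854]
ee_rot: [0.162, 0.688, -0.162, 0.688]
ft_force: [0.2, 0.4, 0.6]
grip_width: -0.0001
```

Call:
servo_tool:
  motion:
    - [[-3,0,0],[0,0,0],0]
    - [[-7,0,0],[0,0,0],0]
    - [[-10,0,0],[0,0,0],0]
    - [[-10,0,0],[0,0,0],0]
    - [[-10,0,0],[0,0,0],0]

```text
time_s: 3.82
ee_pos: [0.4741, -0.1048, 0.0958]
ee_rot: [0.162, 0.688, -0.163, 0.688]
ft_force: [0.8, -1.4, -0.1]
grip_width: -0.0003
```

```bash
python3 - <<'E'
from h import *
go([.473,-.104,.085],63.5)
s=env.snapshot("wrist");w=cloud(s)
m=(w[...,2]>.095)&(w[...,2]<.118)&(abs(w[...,0]-.473)<.06)&(abs(w[...,1]+.104)<.06)&(s["frame"].astype(int).sum(2)>300)
print(np.histogram(w[m][:,2],bins=np.arange(.095,.12,.002)))
E
```

```text
t 3.82 pos [ 0.4741 -0.1048  0.0958] yaw 63.43 j [-0.37  0.33 -0.53  0.72  0.    0.09] F [ 0.77 -1.38 -0.08] M [-0.005 -0.031  0.024] w -0.0003
shift [10.8  0.2 -1.3] turn [-0.1  0.1 -0. ]
(array([ 17,  18, 449, 549,   0,   0,   0,   0,   0,   0,   0,   2]), array([0.095, 0.097, 0.099, 0.101, 0.103, 0.105, 0.107, 0.109, 0.111,
       0.113, 0.115, 0.117, 0.119]))
```

The fingers shut without resistance, and the clouds put gripper points only above z≈0.106, so the fingertips may not be where the TCP says. I'll raise the arm clear and measure the fingertip.

Call:
servo_tool:
  motion:
    - [[-30,0,0],[0,0,0],0]
    - [[-60,0,0],[0,0,0],0]
    - [[-60,0,0],[0,0,0],0]
    - [[-60,0,0],[0,0,0],0]

```text
time_s: 4.2
ee_pos: [0.4751, -0.1052, 0.1569]
ee_rot: [0.162, 0.687, -0.163, 0.69]
ft_force: [-0.3, 0.5, -1.1]
grip_width: -0.0
```

```bash
python3 - <<'E'
from h import *
go([.473,-.104,.085],63.5)
for n in("scene","side","wrist"):
    s=env.snapshot(n);w=cloud(s)
    near=(abs(w[...,0]-.474)<.08)&(abs(w[...,1]+.105)<.08)&(w[...,2]>.115)&(w[...,2]<.3)
    q=w[near];
    print(n,len(q),"zmin",np.sort(q[:,2])[[3,10,30]] if len(q)>30 else "")
    for a in np.arange(.13,.22,.01):
        k=q[(q[:,2]>a)&(q[:,2]<a+.01)]
        if len(k)>5: print("  ",a.round(2),len(k),k.mean(0).round(4),np.ptp(k[:,:2],axis=0).round(3))
    b=near[:]; v,u=np.where(near); print(u.min(),u.max(),v.min(),v.max())
    if n!="wrist":
        f=s["frame"];k=np.argmin(np.where(near,w[...,2],9));vv,uu=divmod(k,512);print("tip px",uu,vv)
        save("tip_"+n,cv2.resize(f[max(vv-60,0):vv+60,max(uu-60,0):uu+60],(400,400),interpolation=2))
c=np.hstack([cv2.imread("pics/tip_scene.png"),cv2.imread("pics/tip_side.png")]);cv2.imwrite("pics/c3.png",c)
E
```

```text
t 4.2 pos [ 0.4751 -0.1052  0.1569] yaw 63.43 j [-0.37  0.26 -0.44  0.87 -0.    0.09] F [-0.33  0.52 -1.12] M [0.034 0.024 0.02 ] w -0.0
shift [71.9  0.1 -2.7] turn [-0.1  0.2 -0. ]
scene 1699 zmin [0.17969831 0.18331607 0.18725316]
   0.18 40 [ 0.4824 -0.1078  0.1858] [0.014 0.028]
   0.19 55 [ 0.4822 -0.1068  0.1952] [0.014 0.03 ]
   0.2 46 [ 0.4824 -0.1081  0.2049] [0.013 0.024]
   0.21 55 [ 0.4814 -0.1091  0.2152] [0.03  0.035]
184 247 83 135
tip px 221 135
side 1295 zmin [0.17486667 0.17782064 0.18472595]
   0.17 15 [ 0.4721 -0.0992  0.1768] [0.024 0.013]
   0.18 53 [ 0.4746 -0.0952  0.1857] [0.024 0.017]
   0.19 57 [ 0.4733 -0.0947  0.1951] [0.025 0.016]
   0.2 54 [ 0.4733 -0.0951  0.2042] [0.025 0.017]
   0.21 26 [ 0.4644 -0.0968  0.2162] [0.017 0.033]
291 336 94 149
tip px 306 148
wrist 38583 zmin [0.17688743 0.17751864 0.17848061]
   0.17 54 [ 0.4636 -0.0989  0.1784] [0.012 0.016]
   0.18 465 [ 0.4649 -0.0999  0.1852] [0.013 0.024]
   0.19 592 [ 0.4649 -0.1001  0.1951] [0.013 0.025]
   0.2 566 [ 0.4644 -0.0998  0.2045] [0.022 0.025]
   0.21 1187 [ 0.4662 -0.1007  0.2152] [0.034 0.053]
12 497 227 383
```

View pics/c3.png

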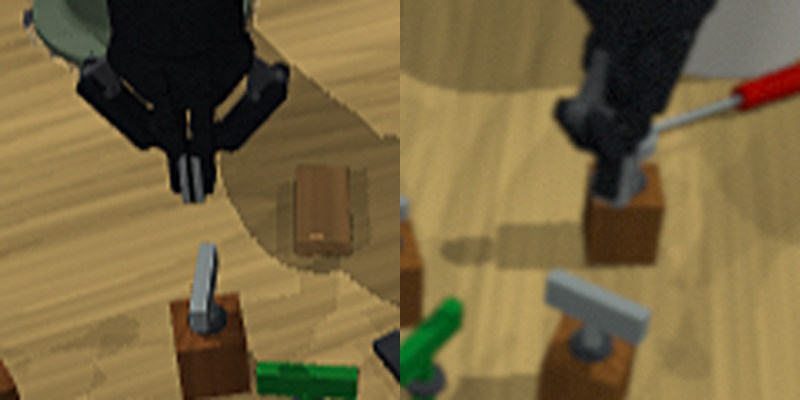

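All three cameras put the closed fingertip at z≈0.1775, with the reported TCP at z 0.157. By the spec it should be at 0.143, so the fingers stand about 34 mm farther back than stated. Horizontally it agrees within 1.5 mm. I'll correct for this and use grasp height ee_z ≈ 0.050, descending with force checks.

Call:
servo_tool:
  motion:
    - [[0,0,0],[0,0,0],40]
    - [[15,0,-1],[0,0,0],40]
    - [[45,0,-1],[0,0,0],40]
    - [[75,0,-1],[0,0,0],40]
    - [[75,0,-1],[0,0,0],40]

```text
time_s: 4.77
ee_pos: [0.4683, -0.1025, 0.0753]
ee_rot: [0.163, 0.692, -0.162, 0.685]
ft_force: [-1.0, 0.8, -1.1]
grip_width: 0.04
```

Call:
servo_tool:
  motion:
    - [[12,0,0],[0,0,0],40]
    - [[24,0,0],[0,0,0],40]
    - [[32,0,0],[0,0,0],40]
    - [[32,0,0],[0,0,0],40]

```text
time_s: 5.1
ee_pos: [0.4718, -0.1038, 0.0475]
ee_rot: [0.163, 0.689, -0.162, 0.687]
ft_force: [-0.6, -1.0, -0.0]
grip_width: 0.0402
```

Call:
servo_tool:
  motion:
    - [[0,0,0],[0,0,0],25]
    - [[0,0,0],[0,0,0],12]
    - [[0,0,0],[0,0,0],5]
    - [[0,0,0],[0,0,0],5]
    - [[0,0,0],[0,0,0],5]
  newtons: 70

```text
time_s: 5.52
ee_pos: [0.4735, -0.1044, 0.0493]
ee_rot: [0.162, 0.688, -0.163, 0.689]
ft_force: [-0.7, 0.4, 6.1]
grip_width: 0.0112
```

```bash
python3 -c "
from h import *
go([.473,-.104,.05],63.5)"
```

```text
t 5.52 pos [ 0.4735 -0.1044  0.0493] yaw 63.43 j [-0.37  0.39 -0.58  0.6   0.    0.09] F [-0.68  0.35  6.07] M [0.082 0.204 0.   ] w 0.0112
shift [-0.7  0.2 -0.7] turn [-0.1  0.1 -0. ]
```

Gripped (11 mm). Lift 90 mm, carry to above the recess at (0.554, 0.150), the housing centre agreed by both cameras.

Call:
servo_tool:
  motion:
    - [[-15,0,0],[0,0,0],5]
    - [[-40,0,0],[0,0,0],5]
    - [[-65,0,0],[0,0,0],5]
    - [[-90,0,0],[0,0,0],5]
    - [[-90,0,0],[0,0,0],5]

```text
time_s: 5.93
ee_pos: [0.4757, -0.1052, 0.1428]
ee_rot: [0.162, 0.686, -0.163, 0.691]
ft_force: [1.8, -0.7, -1.6]
grip_width: 0.0109
```

Call:
servo_tool:
  motion:
    - [[0,25,-4],[0,0,0],5]
    - [[0,55,-9],[0,0,0],5]
    - [[0,88,-14],[0,0,0],5]
    - [[0,120,-19],[0,0,0],5]
    - [[0,150,-24],[0,0,0],5]

```text
time_s: 6.35
ee_pos: [0.5183, 0.0423, 0.1378]
ee_rot: [0.163, 0.688, -0.163, 0.688]
ft_force: [0.1, -0.8, -1.2]
grip_width: 0.0113
```

Call:
servo_tool:
  motion:
    - [[0,32,-5],[0,0,0],5]
    - [[0,64,-10],[0,0,0],5]
    - [[0,94,-15],[0,0,0],5]
    - [[0,113,-18],[0,0,0],5]
    - [[0,113,-18],[0,0,0],5]

```text
time_s: 6.77
ee_pos: [0.5534, 0.1535, 0.1375]
ee_rot: [0.161, 0.689, -0.16, 0.688]
ft_force: [0.9, 0.2, -1.0]
grip_width: 0.0111
```

```bash
python3 - <<'E'
from h import *
go([.5545,.1496,.129],63.43)
c=[]
for n in("side","scene","wrist"):
    s=env.snapshot(n);w=cloud(s);f=s["frame"]
    if n=="side":c.append(cv2.resize(f[200:320,190:310],(400,400),interpolation=2))
    if n=="scene":c.append(cv2.resize(f[80:210,270:400],(400,400),interpolation=2))
    near=(abs(w[...,0]-.5545)<.06)&(abs(w[...,1]-.15)<.06)&(f.astype(int).sum(2)>200)
    for a,b in((.062,.07),(.07,.09),(.09,.13),(.13,.15),(.15,.168),(.168,.175),(.175,.185),(.185,.2)):
        q=w[near&(w[...,2]>a)&(w[...,2]<b)]
        if len(q)>8:
            r=cv2.minAreaRect(q[:,:2].astype(np.float32)*1000);print(n,a,b,len(q),np.round(r[0],1),np.round(r[1],1),round(r[2],1),"mean",q.mean(0).round(4))
save("c4",np.hstack(c))
E
```

```text
t 6.77 pos [0.5534 0.1535 0.1375] yaw 63.7 j [ 0.14  0.43 -0.24  0.9   0.    0.6 ] F [ 0.87  0.21 -0.99] M [-0.009  0.01   0.011] w 0.0111
shift [ 8.5 -3.   2.7] turn [ 0.3 -0.  -0.1]
side 0.062 0.07 1014 [553.9 150. ] [63.5 66.2] 5.7 mean [0.5532 0.154  0.066 ]
side 0.09 0.13 98 [551.4 157.5] [15.   8.3] 21.2 mean [0.5526 0.1576 0.1162]
side 0.13 0.15 25 [551.6 161.4] [25.5 11.4] 16.9 mean [0.5502 0.161  0.1439]
side 0.15 0.168 17 [552.1 165.7] [29.   8.8] 21.6 mean [0.5512 0.1672 0.1623]
side 0.168 0.175 56 [544.  168.9] [45.7 10.2] 1.9 mean [0.5364 0.1684 0.1713]
side 0.175 0.185 91 [534.8 164.4] [25.5 24.2] 56.3 mean [0.5365 0.1678 0.1798]
side 0.185 0.2 179 [535.9 159.3] [28.2 27.5] 0.3 mean [0.5357 0.1628 0.189 ]
scene 0.062 0.07 403 [553.5 149.4] [66.6 65.8] 7.5 mean [0.5557 0.1484 0.0662]
scene 0.09 0.13 56 [553.3 147. ] [16.6 10.4] 21.2 mean [0.5554 0.1483 0.1153]
scene 0.15 0.168 12 [569.2 139.5] [ 9.7 27.4] 80.5 mean [0.5633 0.1397 0.1625]
scene 0.168 0.175 14 [570.3 137.1] [27.9  6.6] 2.1 mean [0.5745 0.1379 0.1721]
scene 0.175 0.185 28 [571.2 140.8] [23.2 25.8] 57.8 mean [0.5731 0.1397 0.18  ]
scene 0.185 0.2 89 [555.5 152.6] [21.1 63.5] 46.2 mean [0.5619 0.1474 0.1889]
wrist 0.062 0.07 3332 [553.9 150.4] [64.7 64.2] 5.1 mean [0.5469 0.1543 0.0661]
wrist 0.13 0.15 67 [544.5 154.4] [25.3  5.5] 64.1 mean [0.542 0.149 0.148]
wrist 0.15 0.168 142 [532.7 155.6] [29.3 22.9] 73.3 mean [0.5416 0.1549 0.1636]
wrist 0.168 0.175 266 [534.  159.8] [38.1 26.4] 63.3 mean [0.533  0.1601 0.1717]
wrist 0.175 0.185 471 [534.1 159.7] [38.3 27. ] 63.1 mean [0.5335 0.1599 0.1801]
wrist 0.185 0.2 3572 [551.7 150.6] [50.1 57.4] 23.6 mean [0.5479 0.1528 0.1893]
```

View pics/c4.png

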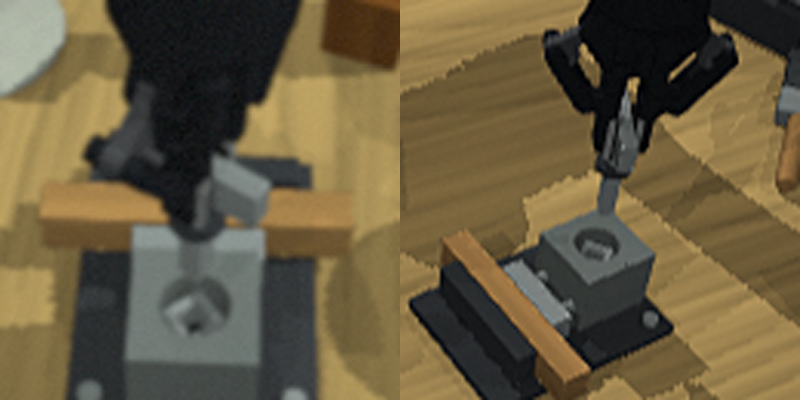

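The key hangs upright over the clamp. The square insert is visible at (195,310) in the left crop, looking like a diamond. I'll rectify both views at the insert's plane to estimate its angle before feeling for it.

```bash
python3 - <<'E'
from h import *
c=[]
for n in("side","scene"):
    s=env.snapshot(n);f=192/np.tan(np.radians(s["fov_y"])/2)
    X=np.array([[.554+a*.02,.150+b*.02,.054,1] for a,b in((-1,1),(1,1),(1,-1),(-1,-1))])
    p=(s["world_to_cam"]@X.T)[:3];uv=np.stack([f*p[0]/p[2]+s["cx"],f*p[1]/p[2]+s["cy"]],1).astype(np.float32)
    H=cv2.getPerspectiveTransform(uv,np.float32([[0,0],[400,0],[400,400],[0,400]]))
    g=cv2.warpPerspective(s["frame"],H,(400,400),flags=2);c.append(cv2.normalize(g,None,0,255,cv2.NORM_MINMAX))
save("c5",np.hstack(c))
E
```

```text
(no output)
```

View pics/c5.png

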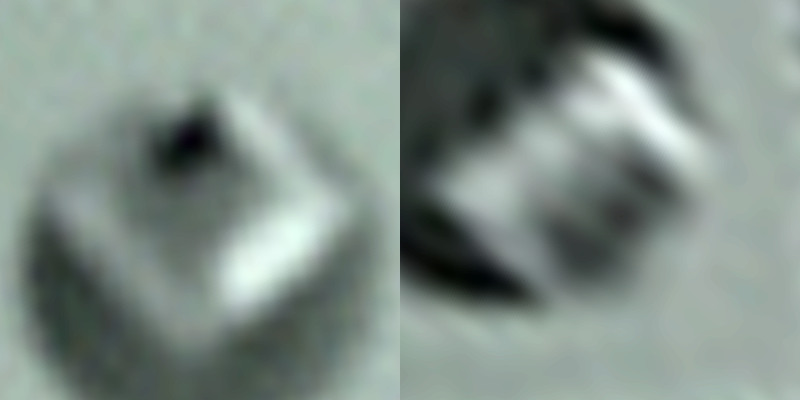

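In the rectified views the bevel edges run at about ±45° to world (corners (345,200), (225,90), (50,190), (190,350)). The key sits at 63.5°, so I'll turn about 19° clockwise, centre it and lower it.

Call:
servo_tool:
  motion:
    - [[0,-1,1],[6,0,0],5]
    - [[0,-2,2],[12,0,0],5]
    - [[0,-2.3,2.3],[19,0,0],5]
    - [[0,-2.3,2.3],[19,0,0],5]
    - [[0,-2.3,2.3],[19,0,0],5]

```text
time_s: 7.43
ee_pos: [0.5538, 0.1458, 0.1385]
ee_rot: [0.273, 0.652, -0.273, 0.652]
ft_force: [-0.7, -0.5, -1.0]
grip_width: 0.0111
```

```bash
python3 -c "
from h import *
go([.5543,.1503,.092],44.5)"
```

```text
t 7.43 pos [0.5538 0.1458 0.1385] yaw 44.51 j [ 0.13  0.43 -0.24  0.9  -0.    0.92] F [-0.68 -0.47 -0.98] M [ 0.081  0.017 -0.008] w 0.0111
shift [46.5  3.5 -2.9] turn [ 0. -0.  0.]
```

Call:
servo_tool:
  motion:
    - [[0,3.5,-2.9],[0,0,0],5]
    - [[10,3.5,-2.9],[0,0,0],5]
    - [[22,3.5,-2.9],[0,0,0],5]
    - [[22,3.5,-2.9],[0,0,0],5]
    - [[22,3.5,-2.9],[0,0,0],5]

```text
time_s: 7.85
ee_pos: [0.5534, 0.1512, 0.1153]
ee_rot: [0.273, 0.653, -0.274, 0.651]
ft_force: [-0.2, 0.4, -1.2]
grip_width: 0.0111
```

```bash
python3 - <<'E'
from h import *
go([.5543,.1503,.092],44.5)
for n in("side","scene"):
    s=env.snapshot(n);w=cloud(s);f=s["frame"]
    near=(abs(w[...,0]-.5545)<.025)&(abs(w[...,1]-.15)<.025)
    for a,b in((.072,.095),(.096,.108)):
        q=w[near&(w[...,2]>a)&(w[...,2]<b)]
        if len(q)>8:
            print(n,a,b,len(q),q.mean(0).round(4),"cam xy",np.round(-s["world_to_cam"][:3,:3].T@s["world_to_cam"][:3,3],2),q[:,:2].min(0).round(4),q[:,:2].max(0).round(4))
E
```

```text
t 7.85 pos [0.5534 0.1512 0.1153] yaw 44.48 j [ 0.14  0.45 -0.27  0.85  0.    0.93] F [-0.22  0.36 -1.22] M [0.107 0.037 0.047] w 0.0111
shift [23.3  0.   1.3] turn [-0.  -0.1  0.1]
side 0.072 0.095 45 [0.5525 0.1554 0.0884] cam xy [0.51 0.52 0.67] [0.5453 0.1516] [0.5601 0.1598]
side 0.096 0.108 39 [0.5521 0.1555 0.1016] cam xy [0.51 0.52 0.67] [0.5456 0.1519] [0.56  0.159]
scene 0.072 0.095 24 [0.5573 0.1474 0.0875] cam xy [ 1.07 -0.28  0.72] [0.5536 0.1427] [0.5628 0.1564]
scene 0.096 0.108 24 [0.5574 0.1479 0.1018] cam xy [ 1.07 -0.28  0.72] [0.5536 0.1415] [0.5623 0.1579]
```

Call:
servo_tool:
  motion:
    - [[8,0,1],[0,0,0],5]
    - [[16,0,1],[0,0,0],5]
    - [[22,0,1],[0,0,0],5]
    - [[22,0,1],[0,0,0],5]

```text
time_s: 8.28
ee_pos: [0.5538, 0.1503, 0.0926]
ee_rot: [0.273, 0.653, -0.274, 0.651]
ft_force: [-0.9, 1.1, -1.5]
grip_width: 0.0112
```

Call:
servo_tool:
  motion:
    - [[3,0,0],[0,0,0],5]
    - [[6,0,0],[0,0,0],5]
    - [[9,0,0],[0,0,0],5]
    - [[9,0,0],[0,0,0],5]
    - [[9,0,0],[0,0,0],5]

```text
time_s: 8.7
ee_pos: [0.555, 0.1505, 0.0853]
ee_rot: [0.274, 0.652, -0.274, 0.652]
ft_force: [0.7, 0.0, -1.2]
grip_width: 0.011
```

```bash
python3 -c "
from h import *
go([.554,.1503,.073],44.5)"
```

```text
t 8.7 pos [0.555  0.1505 0.0853] yaw 44.43 j [ 0.14  0.48 -0.3   0.79  0.    0.93] F [ 0.71  0.03 -1.2 ] M [ 0.055 -0.035  0.033] w 0.011
shift [12.3 -0.9 -0.5] turn [-0.1 -0.   0. ]
```

Call:
servo_tool:
  motion:
    - [[1,-0.5,0],[0,0,0],5]
    - [[2,-0.5,0],[0,0,0],5]
    - [[3,-0.5,0],[0,0,0],5]
    - [[4,-0.5,0],[0,0,0],5]
    - [[4,-0.5,0],[0,0,0],5]

```text
time_s: 9.12
ee_pos: [0.5546, 0.1502, 0.0812]
ee_rot: [0.274, 0.652, -0.274, 0.652]
ft_force: [0.1, 0.1, -0.2]
grip_width: 0.011
```

```bash
python3 -c "
from h import *
go([.554,.1503,.073],44.5)"
```

```text
t 9.12 pos [0.5546 0.1502 0.0812] yaw 44.43 j [ 0.14  0.49 -0.31  0.78  0.    0.93] F [ 0.05  0.05 -0.25] M [ 0.016  0.007 -0.018] w 0.011
shift [ 8.2 -0.4 -0.5] turn [-0.1 -0.   0. ]
```

It is now below the shoulder-rest height (≈0.086) with no force, so the shank is entering. Continuing down.

Call:
servo_tool:
  motion:
    - [[1.5,0,0],[0,0,0],5]
    - [[3,0,0],[0,0,0],5]
    - [[4.5,0,0],[0,0,0],5]
    - [[6,0,0],[0,0,0],5]
    - [[6,0,0],[0,0,0],5]

```text
time_s: 9.53
ee_pos: [0.5545, 0.1501, 0.075]
ee_rot: [0.274, 0.652, -0.274, 0.652]
ft_force: [0.6, 0.5, -1.0]
grip_width: 0.0111
```

Call:
servo_tool:
  motion:
    - [[1,0,0],[0,0,0],5]
    - [[2,0,0],[0,0,0],5]
    - [[3,0,0],[0,0,0],5]
    - [[3,0,0],[0,0,0],5]

```text
time_s: 9.87
ee_pos: [0.555, 0.1502, 0.0733]
ee_rot: [0.274, 0.652, -0.274, 0.652]
ft_force: [-2.3, -0.1, 3.8]
grip_width: 0.0109
```

```bash
python3 -c "
from h import *
go([.554,.1503,.073],44.5)"
```

```text
t 9.87 pos [0.555  0.1502 0.0733] yaw 44.43 j [ 0.14  0.5  -0.31  0.76 -0.    0.93] F [-2.33 -0.14  3.76] M [-0.013  0.397 -0.009] w 0.0109
shift [ 0.3 -0.7 -0.7] turn [-0.1  0.  -0. ]
```

Call:
servo_tool:
  motion:
    - [[1,-0.4,-0.4],[0,0,0],5]
    - [[1,-0.4,-0.4],[0,0,0],5]
    - [[1,-0.4,-0.4],[0,0,0],5]

```text
time_s: 10.12
ee_pos: [0.5551, 0.1503, 0.0732]
ee_rot: [0.274, 0.651, -0.273, 0.653]
ft_force: [-2.6, -0.4, 10.7]
grip_width: 0.0109
```

```bash
python3 - <<'E'
from h import *
go([.554,.1503,.073],44.5)
for n in("wrist","side"):
    s=env.snapshot(n);w=cloud(s)
    m=(w[...,2]>.115)&(w[...,2]<.135)&(np.hypot(w[...,0]-.554,w[...,1]-.150)<.04)&(s["frame"].astype(int).sum(2)>330)
    q=w[m];print(n,np.histogram(q[:,2],bins=np.arange(.115,.136,.002))[0], q[(q[:,2]>.122)].mean(0))
E
```

```text
t 10.12 pos [0.5551 0.1503 0.0732] yaw 44.44 j [ 0.14  0.5  -0.32  0.76 -0.    0.93] F [-2.56 -0.42 10.67] M [-0.14   0.713 -0.022] w 0.0109
shift [ 0.2 -0.8 -0.8] turn [-0.1  0.1 -0.1]
wrist [  22   43   58   81 1596 1485   45   40    0    2] [0.55176963 0.15344367 0.12504323]
side [ 1  0  2  4 56 46  3  0  0  0] [0.53972648 0.1654532  0.12492083]
```

Crossbar top is at 0.125, so its centre is 48 mm above the rim: fully home. Now turning clockwise with light downforce.

Call:
servo_tool:
  motion:
    - [[-0.6,0,0],[6,0,0],5]
    - [[-0.6,0,0],[12,0,0],5]
    - [[-0.6,0,0],[18,0,0],5]
    - [[-0.6,0,0],[24,0,0],5]
    - [[-0.6,0,0],[30,0,0],5]

```text
time_s: 10.63
ee_pos: [0.5545, 0.1503, 0.0733]
ee_rot: [0.435, 0.558, -0.434, 0.558]
ft_force: [-2.4, -0.1, 6.2]
grip_width: 0.0112
```

```bash
python3 -c "
from h import *
go([.5546,.1503,.073],44.5)"
```

```text
t 10.63 pos [0.5545 0.1503 0.0733] yaw 14.15 j [ 0.14  0.5  -0.32  0.76 -0.    1.46] F [-2.36 -0.08  6.25] M [-0.088  0.613  0.074] w 0.0112
shift [ 0.3  0.1 -0. ] turn [-30.3   0.   -0.1]
```

Mz ≈ 0.05–0.07, the insert's friction, so it is turning. Continue.

Call:
servo_tool:
  motion:
    - [[0,0,0],[6,0,0],5]
    - [[0,0,0],[12,0,0],5]
    - [[0,0,0],[18,0,0],5]
    - [[0,0,0],[22,0,0],5]
    - [[0,0,0],[22,0,0],5]

```text
time_s: 11.05
ee_pos: [0.5546, 0.1502, 0.0733]
ee_rot: [0.533, 0.465, -0.532, 0.466]
ft_force: [-2.3, -0.4, 6.8]
grip_width: 0.0112
```

```bash
python3 -c "
from h import *
go([.5546,.1503,.073],44.5)"
```

```text
t 11.05 pos [0.5546 0.1502 0.0733] yaw -7.69 j [ 0.14  0.5  -0.32  0.76 -0.    1.84] F [-2.34 -0.45  6.79] M [-0.128  0.6    0.059] w 0.0112
shift [ 0.3  0.  -0.1] turn [-52.2   0.   -0.1]
```

Call:
servo_tool:
  motion:
    - [[0,0,0],[2,0,0],5]
    - [[0,0,0],[4,0,0],5]
    - [[0,0,0],[5,0,0],5]
    - [[0,0,0],[5,0,0],5]

```text
time_s: 11.38
ee_pos: [0.5546, 0.1502, 0.0733]
ee_rot: [0.552, 0.442, -0.551, 0.442]
ft_force: [-1.9, 0.4, 6.4]
grip_width: 0.0109
```

```bash
python3 -c "
from h import *
go([.5546,.1503,.073],44.5)"
```

```text
t 11.38 pos [0.5546 0.1502 0.0733] yaw -12.59 j [ 0.14  0.5  -0.32  0.76 -0.    1.93] F [-1.86  0.41  6.38] M [-0.094  0.581  0.05 ] w 0.0109
shift [ 0.3 -0.  -0.1] turn [-57.1   0.   -0.1]
```

Call:
servo_tool:
  motion:
    - [[0,0,0],[2,0,0],5]
    - [[0,0,0],[4,0,0],5]
    - [[0,0,0],[5,0,0],5]
    - [[0,0,0],[5,0,0],5]

```text
time_s: 11.72
ee_pos: [0.5547, 0.1502, 0.0733]
ee_rot: [0.571, 0.417, -0.57, 0.418]
ft_force: [-1.8, 0.3, 7.4]
grip_width: 0.011
```

```bash
python3 -c "
from h import *
go([.5546,.1503,.073],44.5)"
```

```text
t 11.72 pos [0.5547 0.1502 0.0733] yaw -17.59 j [ 0.14  0.5  -0.32  0.76 -0.    2.01] F [-1.84  0.29  7.39] M [-0.163  0.547  0.029] w 0.011
shift [ 0.3 -0.1 -0.1] turn [-62.1   0.   -0.1]
```

Call:
servo_tool:
  motion:
    - [[0,0,0],[2,0,0],5]
    - [[0,0,0],[3,0,0],5]
    - [[0,0,0],[3,0,0],5]

```text
time_s: 11.97
ee_pos: [0.5546, 0.1502, 0.0733]
ee_rot: [0.582, 0.402, -0.581, 0.403]
ft_force: [-2.8, -0.9, 7.1]
grip_width: 0.0112
```

```bash
python3 -c "
from h import *
go([.5546,.1503,.073],44.5)"
```

```text
t 11.97 pos [0.5546 0.1502 0.0733] yaw -20.59 j [ 0.14  0.5  -0.32  0.76 -0.    2.07] F [-2.77 -0.87  7.06] M [-0.175  0.606  0.08 ] w 0.0112
shift [ 0.3 -0.1 -0.1] turn [-65.1   0.   -0.1]
```

Call:
servo_tool:
  motion:
    - [[0,0,0],[2,0,0],5]
    - [[0,0,0],[3,0,0],5]
    - [[0,0,0],[3,0,0],5]

```text
time_s: 12.22
ee_pos: [0.5547, 0.1502, 0.0733]
ee_rot: [0.592, 0.387, -0.591, 0.388]
ft_force: [-2.2, -0.7, 7.8]
grip_width: 0.0111
```

```bash
python3 -c "
from h import *
go([.5546,.1503,.073],44.5)"
```

```text
t 12.22 pos [0.5547 0.1502 0.0733] yaw -23.59 j [ 0.14  0.5  -0.32  0.76 -0.    2.12] F [-2.23 -0.74  7.78] M [-0.124  0.532  0.014] w 0.0111
shift [ 0.3 -0.1 -0.1] turn [-68.1   0.   -0.1]
```

Call:
servo_tool:
  motion:
    - [[0,0,0],[1,0,0],5]
    - [[0,0,0],[2,0,0],5]
    - [[0,0,0],[2,0,0],5]

```text
time_s: 12.47
ee_pos: [0.5547, 0.1502, 0.0733]
ee_rot: [0.599, 0.377, -0.598, 0.377]
ft_force: [-1.2, -0.4, 6.2]
grip_width: 0.0111
```

```bash
python3 -c "
from h import *
go([.5546,.1503,.073],44.5)"
```

```text
t 12.47 pos [0.5547 0.1502 0.0733] yaw -25.59 j [ 0.14  0.5  -0.32  0.76 -0.    2.15] F [-1.16 -0.43  6.22] M [-0.175  0.509  0.07 ] w 0.0111
shift [ 0.3 -0.1 -0.1] turn [-70.1   0.   -0.1]
```

```bash
cat >> h.py <<'E'
def avg(n=6):
    a=[]
    for _ in range(n): env.snapshot("scene");o=env.observe();a.append([o["torque"][2],o["tau"][5],o["ft_force"][2]])
    print("Mz,tau6,Fz",np.mean(a,0).round(4),"sd",np.std(a,0).round(3),"yaw",round(yaw(o),2),"t",o["time_s"])
E
python3 -c "
from h import *
avg()"
```

```text
Mz,tau6,Fz [0.0876 0.062  7.0085] sd [0.034 0.01  0.501] yaw -25.56 t 12.7667
```

Call:
servo_tool:
  motion:
    - [[0,0,0],[2,0,0],5]
    - [[0,0,0],[4,0,0],5]
    - [[0,0,0],[4,0,0],5]

```text
time_s: 13.02
ee_pos: [0.5547, 0.1501, 0.0733]
ee_rot: [0.612, 0.355, -0.611, 0.356]
ft_force: [-1.9, -1.2, 7.4]
grip_width: 0.0109
```

```bash
python3 -c "
from h import *
avg()"
```

```text
Mz,tau6,Fz [0.0474 0.0583 6.8465] sd [0.043 0.021 0.511] yaw -29.56 t 13.3167
```

Call:
servo_tool:
  motion:
    - [[0,0,0],[2,0,0],5]
    - [[0,0,0],[4,0,0],5]
    - [[0,0,0],[4,0,0],5]

```text
time_s: 13.57
ee_pos: [0.5547, 0.1501, 0.0733]
ee_rot: [0.624, 0.334, -0.623, 0.334]
ft_force: [-2.4, -0.7, 7.3]
grip_width: 0.0109
```

```bash
python3 - <<'E'
from h import *
avg()
for n in("wrist","side"):
    s=env.snapshot(n);w=cloud(s)
    m=(w[...,2]>.121)&(w[...,2]<.129)&(np.hypot(w[...,0]-.554,w[...,1]-.150)<.04)&(s["frame"].astype(int).sum(2)>330)
    q=w[m];r=cv2.minAreaRect(q[:,:2].astype(np.float32)*1000);print(n,len(q),np.median(q[:,2]),r)
B=np.load("side.npz")
for w,f in((B["w"],B["f"]),(w,s["frame"])):  # strip top edges: distance along clamp y from recess
    d=(w[...,:2]-[.554,.150])@np.array([-np.sin(.0977),np.cos(.0977)])
    e=(w[...,:2]-[.554,.150])@np.array([np.cos(.0977),np.sin(.0977)])
    m=(abs(e)<.08)&(abs(e)>.045)&(w[...,2]>.038)&(w[...,2]<.046)&(d<-.03)&(d>-.12)
    print("strip d",np.percentile(d[m],[3,50,97]).round(4))
    m=(abs(e)<.03)&(w[...,2]>.036)&(w[...,2]<.0415)&(d<-.03)&(d>-.08);print("jaw d",np.percentile(d[m],[3,50,97]).round(4),m.sum())
E
```

```text
Mz,tau6,Fz [0.1137 0.1403 6.7248] sd [0.018 0.021 0.485] yaw -33.55 t 13.8667
wrist 2968 0.12495481318605459 ((558.8831176757812, 147.49676513671875), (66.45567321777344, 27.668197631835938), 60.61233139038086)
side 6 0.1254633516226198 ((568.1052856445312, 177.300537109375), (3.1843321323394775, 3.701542615890503), 35.54068374633789)
strip d [-0.102  -0.0773 -0.0649]
jaw d [-0.0781 -0.0605 -0.0503] 304
strip d [-0.0986 -0.0812 -0.0675]
jaw d [-0.0707 -0.0599 -0.0512] 35
```

Torque rises past the friction level: Mz 0.114, tau6 0.14. One more degree, then check.

Call:
servo_tool:
  motion:
    - [[0,0,0],[1,0,0],5]
    - [[0,0,0],[1,0,0],5]
    - [[0,0,0],[1,0,0],5]

```text
time_s: 14.22
ee_pos: [0.5547, 0.1501, 0.0733]
ee_rot: [0.626, 0.329, -0.625, 0.329]
ft_force: [-2.3, -0.4, 7.3]
grip_width: 0.011
```

```bash
python3 -c "
from h import *
avg(10)"
```

```text
Mz,tau6,Fz [0.1709 0.1705 7.1111] sd [0.016 0.    0.416] yaw -34.54 t 14.7167
```

Torque 0.17 N m: firm and under 0.2. Release and retreat straight up.

Call:
servo_tool:
  motion:
    - [[0,0,0],[0,0,0],20]
    - [[0,0,0],[0,0,0],35]
    - [[0,0,0],[0,0,0],45]
    - [[0,0,0],[0,0,0],45]
    - [[0,0,0],[0,0,0],45]

```text
time_s: 15.13
ee_pos: [0.5542, 0.1502, 0.0719]
ee_rot: [-0.626, -0.329, 0.626, -0.329]
ft_force: [-0.5, -0.3, 0.2]
grip_width: 0.0452
```

Call:
servo_tool:
  motion:
    - [[-15,0,0],[0,0,0],45]
    - [[-40,0,0],[0,0,0],45]
    - [[-75,0,0],[0,0,0],45]
    - [[-110,0,0],[0,0,0],45]
    - [[-120,0,0],[0,0,0],45]

```text
time_s: 15.55
ee_pos: [0.5569, 0.1506, 0.1974]
ee_rot: [0.628, 0.328, -0.623, 0.33]
ft_force: [0.6, 0.5, -0.0]
grip_width: 0.045
```

Call:
servo_tool:
  motion:
    - [[0,0,0],[0,0,0],45]
    - [[0,0,0],[0,0,0],45]
    - [[0,0,0],[0,0,0],45]

```text
time_s: 15.8
ee_pos: [0.5531, 0.15, 0.1904]
ee_rot: [-0.625, -0.329, 0.627, -0.329]
ft_force: [0.2, -0.4, -0.3]
grip_width: 0.045
```

```bash
python3 - <<'E'
from h import *
o=env.observe();print(o["time_s"],o["ee_pos"],o["ft_force"])
c=[]
for n in("wrist","side"):
    s=env.snapshot(n);w=cloud(s);c.append(s["frame"])
    m=(w[...,2]>.122)&(w[...,2]<.129)&(np.hypot(w[...,0]-.554,w[...,1]-.150)<.045)
    q=w[m];r=cv2.minAreaRect(q[:,:2].astype(np.float32)*1000);print(n,len(q),np.median(q[:,2]),r)
save("c6",np.hstack([cv2.resize(c[0],(400,300)),cv2.resize(c[1],(400,300))]))
E
```

```text
15.8 [0.55312018 0.1500473  0.19035145] [ 0.23873362 -0.39931627 -0.28218252]
wrist 1043 0.12502391491805195 ((553.6852416992188, 150.44493103027344), (65.78430938720703, 12.003573417663574), 61.60964584350586)
side 297 0.124989538820383 ((553.607177734375, 150.7308349609375), (66.12989807128906, 12.90556812286377), 61.51409912109375)
```

View pics/c6.png

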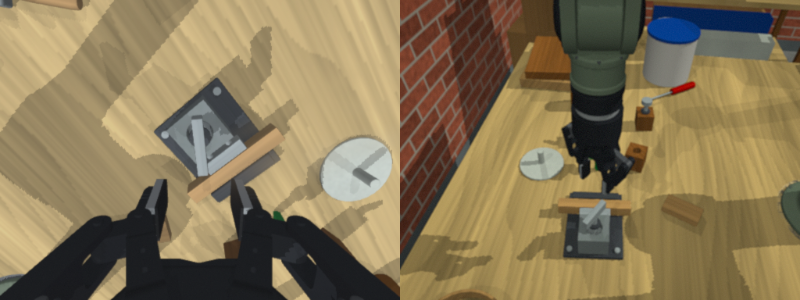

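Wrist and side views: the key stands in the socket, centre within 1 mm of the axis and top at 0.125. The bar sits about 6° back from where it was held, either from play or from slip in the pads. I'll regrip once and feel that the clamp is really still tight.

Call:
servo_tool:
  motion:
    - [[30,0,0],[-3,0,0],45]
    - [[65,0,0],[-6,0,0],45]
    - [[100,0,0],[-6,0,0],45]
    - [[118,0,0],[-6,0,0],45]
    - [[118,0,0],[-6,0,0],45]

```text
time_s: 16.32
ee_pos: [0.5492, 0.1494, 0.0682]
ee_rot: [-0.604, -0.363, 0.611, -0.36]
ft_force: [-0.6, -0.3, -0.0]
grip_width: 0.0448
```

Call:
servo_tool:
  motion:
    - [[0,0,0],[0,0,0],25]
    - [[0,0,0],[0,0,0],12]
    - [[0,0,0],[0,0,0],5]
    - [[0,0,0],[0,0,0],5]
    - [[0,0,0],[0,0,0],5]

```text
time_s: 16.73
ee_pos: [0.5551, 0.1506, 0.0756]
ee_rot: [0.609, 0.361, -0.607, 0.361]
ft_force: [-1.1, 0.6, 4.8]
grip_width: 0.0109
```

```bash
python3 -c "
from h import *
go([.5546,.1503,.073],-28.5);avg(4)"
```

```text
t 16.73 pos [0.5551 0.1506 0.0756] yaw -28.56 j [ 0.14  0.49 -0.31  0.76  0.    2.21] F [-1.13  0.6   4.83] M [0.198 0.31  0.017] w 0.0109
shift [ 2.6 -0.3  0.5] turn [-0.1 -0.1 -0.1]
Mz,tau6,Fz [4.8000e-03 7.4000e-03 5.9782e+00] sd [0.015 0.    0.225] yaw -28.56 t 16.9333
```

Call:
servo_tool:
  motion:
    - [[0,0,0],[1.5,0,0],5]
    - [[0,0,0],[3,0,0],5]
    - [[0,0,0],[3,0,0],5]

```text
time_s: 17.18
ee_pos: [0.5551, 0.1506, 0.0755]
ee_rot: [0.618, 0.345, -0.616, 0.345]
ft_force: [-1.3, 0.2, 6.1]
grip_width: 0.0107
```

```bash
python3 -c "
from h import *
go([.5546,.1503,.073],-28.5);avg(6)"
```

```text
t 17.18 pos [0.5551 0.1506 0.0755] yaw -31.59 j [ 0.14  0.49 -0.31  0.76  0.    2.26] F [-1.34  0.21  6.09] M [0.245 0.426 0.072] w 0.0107
shift [ 2.5 -0.3  0.5] turn [-3.1 -0.1 -0.1]
Mz,tau6,Fz [0.094  0.0879 6.378 ] sd [0.032 0.016 0.402] yaw -31.55 t 17.4833
```

Torque comes back within 3° (0.09). Continue to the firm value.

Call:
servo_tool:
  motion:
    - [[0,0,0],[1,0,0],5]
    - [[0,0,0],[2,0,0],5]
    - [[0,0,0],[2,0,0],5]

```text
time_s: 17.73
ee_pos: [0.5551, 0.1506, 0.0755]
ee_rot: [0.624, 0.334, -0.622, 0.335]
ft_force: [-1.7, 1.1, 6.5]
grip_width: 0.011
```

```bash
python3 -c "
from h import *
avg(6)"
```

```text
Mz,tau6,Fz [0.1428 0.1468 6.0712] sd [0.028 0.01  0.531] yaw -33.53 t 18.0333
```

Second loading is stiff from the start (0.005 → 0.09 → 0.145, no free sliding at 0.05) and meets the first curve at the same angle, so the clamp held its position. Release for good.

Call:
servo_tool:
  motion:
    - [[0,0,0],[0,0,0],20]
    - [[0,0,0],[0,0,0],35]
    - [[0,0,0],[0,0,0],45]
    - [[0,0,0],[0,0,0],45]
    - [[0,0,0],[0,0,0],45]

```text
time_s: 18.45
ee_pos: [0.5542, 0.1501, 0.0739]
ee_rot: [-0.623, -0.334, 0.623, -0.334]
ft_force: [0.5, -0.1, 0.6]
grip_width: 0.045
```

Call:
servo_tool:
  motion:
    - [[-15,0,0],[0,0,0],45]
    - [[-40,0,0],[0,0,0],45]
    - [[-75,0,0],[0,0,0],45]
    - [[-110,0,0],[0,0,0],45]
    - [[-120,0,0],[0,0,0],45]

```text
time_s: 18.87
ee_pos: [0.5569, 0.1506, 0.1994]
ee_rot: [0.626, 0.333, -0.621, 0.335]
ft_force: [1.4, 0.8, 0.4]
grip_width: 0.045
```

Call:
servo_tool:
  motion:
    - [[0,0,0],[0,0,0],45]
    - [[0,0,0],[0,0,0],45]
    - [[0,0,0],[0,0,0],45]

```text
time_s: 19.12
ee_pos: [0.5531, 0.15, 0.1923]
ee_rot: [-0.622, -0.335, 0.624, -0.334]
ft_force: [0.2, 0.2, -0.2]
grip_width: 0.0445
```

```bash
python3 - <<'E'
from h import *
o=env.observe();print(o["time_s"],o["ee_pos"],o["ft_force"])
ok=True
for n in("wrist","side"):
    s=env.snapshot(n);w=cloud(s)
    q=w[(w[...,2]>.122)&(w[...,2]<.129)&(np.hypot(w[...,0]-.554,w[...,1]-.150)<.045)]
    r=cv2.minAreaRect(q[:,:2].astype(np.float32)*1000);z=np.median(q[:,2]);print(n,len(q),z,r)
    ok&=abs(z-.125)<.003 and np.hypot(r[0][0]-554,r[0][1]-150)<4
if ok: env.close_job();print("closed")
E
```

```text
19.1167 [0.55312971 0.15000294 0.19234884] [ 0.168314    0.2125449  -0.22436784]
wrist 1024 0.12503999957397027 ((553.7702026367188, 150.39244079589844), (66.05000305175781, 11.974860191345215), 61.418941497802734)
side 303 0.12482501469530094 ((553.423828125, 150.3002166748047), (66.66717529296875, 12.656347274780273), 61.16178894042969)
the job is handed in; nothing more can be done
closed
```

The long steel key is fully home in the socket, the clamp is tight, and the job was handed in at about 19 s. I turned the key about 79° clockwise until the torque reached 0.17 N m, let go, regripped once to check, then released it and backed off.

- **Key position:** after the final release the crossbar top is at z = 0.125, so its centre is 48 mm above the rim. It is within 1 mm of the recess axis in both the wrist and side cameras, and the force reading shows no contact.
- **Tightness:** when I regripped, the torque rose stiffly to about 0.145 N m at the same angle as before, so the clamp had not loosened. The jaw force itself can only be inferred from this torque, at roughly 12 N or more.
- **Bystanders:** nothing touched the other keys, the jar or the lamp foot that I know of. I did not measure them again at the end.

Two things disagreed with expectations:
- **Fingertip offset:** the fingertips stood about 34 mm farther back than the reported tool position implies. My first grasp closed on air above the bar. I measured the offset with all three cameras and corrected for it.
- **Spring-back:** the crossbar turned back about 6° on release. I put that down to play and springiness in the key or grip.

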